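# Scoop the float balls out of the sprue chips

## Robot

A 6-joint arm with a two-finger parallel gripper is mounted at the origin on the work surface. World frame = base frame: x ahead of the robot, y to its left, z up, the work surface at z = 0. Lengths are in m, angles in rad, forces in N, time in s.
With the tool pointing down it reaches from about 0.3 to 0.85 m from the base axis. Payload 4.2 kg.
Tool frame: the origin (TCP) lies at the centre of the arm's flange, where the gripper is bolted on; the fingertips stand 191 mm ahead of it and the grasp point (between the pads) lies 172 mm ahead of it; z points along the fingers, y is the line along which they close (so a half turn about z gives the same grasp; the last joint's range is limited). The gripper opens to 91 mm and grips with 3 to 60 N. Pads are 32 mm wide; open, the fingers measure 118 mm over their backs; the gripper's body (76 mm by 178 mm) begins 60 mm behind the grasp point.
Start: joints at [1.222, 0.32, 1.565, -0, 1.257, -0.02], TCP at [0.186, 0.544, 0.405] pointing down, gripper open.
Joint ranges: [-3.11, 3.11], [-0.84, 2.01], [0.21, 2.61], [-1.34, 4.49], [0.05, 2.63], [-2.56, 2.56]. Speed limits (rad/s): [2.57, 2.57, 3.14, 3.14, 3.14, 3.14].

## Interface

Orientations are given as a rotation vector (axis times angle).
In Python, from cell import env, cams, models gives the robot as it stands.
- The arm moves only by the tool send_rows, never from a script. Its argument "rows" is a list of rows, each a list of 3 entries, a list of its own where there are three numbers: the shift along the tool's x, y, z normalised to -1 to 1, where 1 is 0.5 m, then the turn, a rotation vector about the tool's x, y, z normalised to -1 to 1, where 1 is 360 degrees, then the closure, from -1 (fully open) to 1 (shut). A call has 1 to 20 rows; each row is the pose to reach, as a shift and turn from the pose commanded when the call began, along the tool's axes at that moment, turning the shorter way round; what a row does not reach only later rows make up. A row lasts 1/12 s, in which the tool goes at most 41.7 mm and 7.16 degrees, less where a joint would pass 70% of its speed; a pose out of reach is approached as far as the arm can. A call with a number of a shift or a turn outside -1 to 1 is refused whole. A call with a gripper value outside its range is refused whole. The fingers move at their own pace and stop on an object; "force" is the grip in N (left out, the last holds). Time passes only in rows, so rows that repeat a pose let the fingers close. It gives the time, the measured TCP pose, the force, the opening and the grip force at its end, in the units of the state.
- env.observe(): the state, without advancing time (a new reading comes with each control period).
- cams.get_image(name): name is "scene" or "top" or "wrist"; returns (picture, depth): 420x560x3 uint8, blue, green, red; 420x560 float32, m along the optical axis (not along the pixel's ray), 0 where there is no reading.
- cams.calibration(name): a dict with "fx", "fy", "cx", "cy" (pixels), "k1" (the pictures are not rectified: a ray, as slopes to the right and down, at radius r is drawn at 1 + k1 r^2 times it, then the intrinsics apply), "extrinsics" (4x4, takes a point from world to camera coordinates); the wrist camera has in their place "mount" (4x4, takes a point from camera to tool coordinates, whose origin is the TCP and whose axes are the flange's). Camera axes: x right, y up, looking along -z (the intrinsics and any distortion apply to the point x, -y, -z); pixel columns grow to the right and rows downward; lengths in m; the calibration is good to about 2 mm. A picture is of the moment at which its call begins: read the wrist's pose just before it. calibration takes no time and is no camera call.
- env.finish_job(): hands the job in; it is judged then, once.
Trained networks look in the newest picture that a camera, given by its name, has taken for a name from the list of things; names that differ only in an ending like _2 or _b are one class to them, and where a whole thing is asked for, a point or a joint stands for the part that bears it (a point fixed in the world has none). Each returns a list of dicts, best first, with "score" (0 to 1); they miss things now and then, are a little off and sometimes report something else, mostly with a low value. They report only what shows in the picture. A call takes as long as a camera call. They do not tell look-alikes from the thing itself.
- models.find_in(name, camera): "bbox" ([centre column, centre row, width, height] in pixels, round what is visible of it).
- models.pinpoint(name, camera): "xy" ([column, row] in pixels: a listed point, or the origin of a listed thing).
The state is a dict: "time": time; "joint_pos": joint angles; "joint_vel": joint speeds; "joint_efforts": joint torques, N m; "tcp_pos": TCP position; "eef_rot": TCP orientation; "wrist_force": force on the tool from outside, world axes, zero at the start; "wrist_torque": the same for the moment, N m; "gripper_width": finger opening in m; "grasp_force": force on a finger pad.
Only numpy, scipy, OpenCV 4.12 (cv2) and the standard library are available. Lean on these libraries where they do the work, as an engineer would, in place of code of your own. Each camera call takes 0.05 s, during which the arm holds its last target. There are 200 camera calls.

## Task

Use the wire scoop, not the gripper itself, to lift the three welded float balls out of the trough, letting the small sprue chips drop back through the wires, and tip the balls into the feed bin. All four chips must end up in the trough. Then stand the scoop flat on its tines on the rubber mat again and let go, leaving the nest, the clamp and the jar alone.

Things in the scene. Friction and masses are not known exactly. Their poses are not given: they have to be found in the camera images.
- scoop_grip (a point): grip point of the loose wire scoop (about 200 g), mid-thickness of its upright black handle: flat-sided, 18 mm thick (along y), 30 wide, 88 long, this point 30 mm short of its top. Axes are the scoop's: x forward to the tips, y left, z up when it stands flat. The handle is upright (along z) over the pan's back. Point 100 mm above the tines' underside
- scoop_tip (a point): middle of the scoop's open front edge, at the underside of the tine tips; scoop's axes. 85 mm ahead (+x) of and 100 mm below the grip point. The scoop is held by friction: grip hard (40 to 60 N) and push with no more than about 10 N at the tips. Force rises when the tips meet the trough's floor, a jammed chip or the end wall
- scoop_pan (a point): centre of the pan, at the tines' underside; scoop's axes. 4 mm wire: four tines along x, 21 mm apart, flat from 40 mm ahead (open tips) to 35 behind, then rising to a cross bar 38 mm up at the back; a 3 mm hump 9 mm behind the tips keeps balls in until the pan slopes down forward about 20 deg; 40 deg empties it. Like side wires at y=+/-52.5 mm. Chips fall between the wires
- trough: fixed dark steel trough, open top, 282 (x) x 132 (y) x 45 mm high, walls and floor 6 mm, inside 270 x 120; origin at the centre of its underside, +x to its far end (roughly away from the robot). A stop plate crosses it with its near face at x=+117 mm, 4 mm thick, from 15 mm above the floor to the rim: it stops balls; tines and chips pass under it, up to the end wall at x=+135 mm
- mat: fixed black rubber mat, flat, 200 (x) x 160 (y) x 4 mm thick, the scoop's place; origin at the centre of its underside. The scoop stands on it at the start, tips roughly along the mat's +x
- feed_bin: fixed square grey plastic feed bin, open at the top, empty at the start, outside 162 x 162 x 55 mm high, walls and floor 6 mm thick; origin at the centre of its underside. It and the mat stand one on either side of the trough, either way round
- float1: hollow spin-welded float ball, plain white plastic, 34 mm diameter with a faint seam, 15 g, smooth and slippery, rolls freely; origin at its centre. One of three good parts, lying on the trough floor in the far half of the trough, before the stop plate
- float2: hollow spin-welded float ball, plain white plastic, 34 mm diameter with a faint seam, 15 g, smooth and slippery, rolls freely; origin at its centre. One of three good parts, lying on the trough floor in the far half of the trough, before the stop plate
- float3: hollow spin-welded float ball, plain white plastic, 34 mm diameter with a faint seam, 15 g, smooth and slippery, rolls freely; origin at its centre. One of three good parts, lying on the trough floor in the far half of the trough, before the stop plate
- chip1: sprue chip, plain white plastic stub, a cylinder 10 mm in diameter and 11 mm long, lying down on the trough floor; origin at its centre. One of four scraps that must end up in the trough
- chip2: sprue chip, plain white plastic stub, a cylinder 10 mm in diameter and 11 mm long, lying down on the trough floor; origin at its centre. One of four scraps that must end up in the trough
- chip3: sprue chip, plain white plastic stub, a cylinder 10 mm in diameter and 11 mm long, lying down on the trough floor; origin at its centre. One of four scraps that must end up in the trough
- chip4: sprue chip, plain white plastic stub, a cylinder 10 mm in diameter and 11 mm long, lying down on the trough floor; origin at its centre. One of four scraps that must end up in the trough
- nest: bystander: loose aluminium ring-shaped nest, 80 mm diameter, 50 mm high, beyond the mat or bin; origin at the centre of its underside. Leave alone
- toe_clamp: bystander: loose dark steel toe clamp, 50 x 28 x 37 mm, between the robot and the trough; origin at the centre of its underside. Leave alone
- jar: bystander: loose clear jar, 60 mm diameter, 90 mm high, beyond the mat or bin; origin at the centre of its underside. Leave alone
There are look-alikes about, which are no part of the job. What is shaped like the float1 but purple is not meant. Several things look just like the part that bears scoop_grip: the one meant starts farthest to the robot's left.

How it is judged:
On the way, in this order (a step that is already met when the one before it is completed fails the run):
1. at least one float ball is carried in the scoop, clear above the trough (ball centre 85 mm over the work surface) (((x of float1 in the frame of scoop_pan between -0.05 and 0.06 m and y of float1 in the frame of scoop_pan between -0.06 and 0.06 m and z of float1 in the frame of scoop_pan between 0.005 and 0.07 m and height (world z) of float1 above 0.085 m and contact force between float1 and trough below 0.05 N) or (x of float2 in the frame of scoop_pan between -0.05 and 0.06 m and y of float2 in the frame of scoop_pan between -0.06 and 0.06 m and z of float2 in the frame of scoop_pan between 0.005 and 0.07 m and height (world z) of float2 above 0.085 m and contact force between float2 and trough below 0.05 N) or (x of float3 in the frame of scoop_pan between -0.05 and 0.06 m and y of float3 in the frame of scoop_pan between -0.06 and 0.06 m and z of float3 in the frame of scoop_pan between 0.005 and 0.07 m and height (world z) of float3 above 0.085 m and contact force between float3 and trough below 0.05 N))), for 0.2 s.
2. all three float balls lie in the feed bin (x of float1 in the frame of feed_bin between -0.076 and 0.076 m and y of float1 in the frame of feed_bin between -0.076 and 0.076 m and z of float1 in the frame of feed_bin between 0 and 0.035 m and x of float2 in the frame of feed_bin between -0.076 and 0.076 m and y of float2 in the frame of feed_bin between -0.076 and 0.076 m and z of float2 in the frame of feed_bin between 0 and 0.035 m and x of float3 in the frame of feed_bin between -0.076 and 0.076 m and y of float3 in the frame of feed_bin between -0.076 and 0.076 m and z of float3 in the frame of feed_bin between 0 and 0.035 m), for 0.2 s.
At the end, for the whole second after the job is handed in: All three balls lie on the feed bin's floor, all four chips lie in the trough (below its rim), and the scoop is released, standing on the mat: pan centre within 80 mm along and 60 mm across of the mat's centre, underside within about 9 mm of the mat's top, tilted under 0.15 rad (all of step 2 and x of chip1 in the frame of trough between -0.136 and 0.136 m and y of chip1 in the frame of trough between -0.061 and 0.061 m and z of chip1 in the frame of trough between 0 and 0.03 m and x of chip2 in the frame of trough between -0.136 and 0.136 m and y of chip2 in the frame of trough between -0.061 and 0.061 m and z of chip2 in the frame of trough between 0 and 0.03 m and x of chip3 in the frame of trough between -0.136 and 0.136 m and y of chip3 in the frame of trough between -0.061 and 0.061 m and z of chip3 in the frame of trough between 0 and 0.03 m and x of chip4 in the frame of trough between -0.136 and 0.136 m and y of chip4 in the frame of trough between -0.061 and 0.061 m and z of chip4 in the frame of trough between 0 and 0.03 m and x of scoop_pan in the frame of mat between -0.08 and 0.08 m and y of scoop_pan in the frame of mat between -0.06 and 0.06 m and z of scoop_pan in the frame of mat between -0.004 and 0.014 m and angle between scoop_pan's own z axis and vertical below 0.15 rad); the robot touches nothing.
It fails at once if a ball or chip is handled with the gripper instead of the scoop (contact force between any of float1, float2, float3, chip1, chip2, chip3, chip4 and the arm above 0.3 N or contact force between any of float1, float2, float3, chip1, chip2, chip3, chip4 and the fingers above 0.3 N).
It fails at once if the nest, the toe clamp or the jar is moved by more than 20 mm (distance of any of nest, toe_clamp, jar from where it was at the start of the episode above 0.02 m).
It also fails if it takes over 67 s, if anything falls off the work surface, if the arm or the gripper's body presses on something with over 40 N, if the wrist force passes 120 N, or if a joint passes its speed limit or range.

## Working session

There is one attempt and no reset: what is moved stays moved. The work goes in short steps, Python scripts to look and compute and a tool call to move; the robot and the scene stay as the last step left them, time stands still between calls to the robot, and variables do not carry over. Pictures are saved under pics/ and viewed, at most 10 in all, crops included, and the job is handed in when it is done.

Besides the shell and the picture viewer there is one more tool, called after "Request:" as name(argument=value, ...) on one line, values as JSON. send_rows: Moves the arm, as the interface text tells. Its arguments: {"type":"object","properties":{"rows":{"type":"array"},"force":{"type":"number"}},"required":["rows"]}

```bash
ls; mkdir -p pics; cat > h.py <<'E'
import numpy as np, cv2
from scipy.spatial.transform import Rotation as R
from cell import env, cams, models
def T_wc(name, st=None):
    c=cams.calibration(name)
    if name!='wrist': return c,np.linalg.inv(np.array(c['extrinsics']))
    st=st or env.observe()
    T=np.eye(4);T[:3,:3]=R.from_rotvec(st['eef_rot']).as_matrix();T[:3,3]=st['tcp_pos']
    return c,T@np.array(c['mount'])
def rays(c,uv):
    p=(np.atleast_2d(uv)-[c['cx'],c['cy']])/[c['fx'],c['fy']]
    s=p.copy()
    for _ in range(20): s=p/(1+c['k1']*(s**2).sum(1,keepdims=True))
    return s
def px2w(name,uv,d=None,z=None,st=None):
    c,T=T_wc(name,st); s=rays(c,uv)
    v=np.c_[s[:,0],-s[:,1],-np.ones(len(s))]@T[:3,:3].T
    o=T[:3,3]
    if d is None: d=(z-o[2])/v[:,2]
    return o+v*np.atleast_1d(d)[:,None]
def cloud(name,depth,st=None):
    h,w=depth.shape; u,v=np.meshgrid(np.arange(w),np.arange(h))
    return px2w(name,np.c_[u.ravel(),v.ravel()].astype(float),d=depth.ravel(),st=st).reshape(h,w,3)
E
cat > a.py <<'E'
from h import *
st=env.observe(); print({k:np.round(v,3) for k,v in st.items()})
for n in ['top','scene']:
    im,d=cams.get_image(n); cv2.imwrite(f'pics/{n}0.png',im); np.save(f'{n}0.npy',d)
    for t in ['scoop_grip','scoop_tip','scoop_pan','trough','mat','feed_bin','float1','chip1','nest','toe_clamp','jar']:
        for r in models.pinpoint(t,n)[:8]:
            if r['score']<.2: continue
            u=np.array(r['xy']); dd=d[int(np.clip(u[1],0,419)),int(np.clip(u[0],0,559))]
            print(n,t,round(r['score'],2),u.round(),px2w(n,u,d=dd).round(3))
E
python3 a.py
```

```text
pics
{'time': np.float64(0.0), 'joint_pos': array([ 1.222,  0.32 ,  1.566, -0.   ,  1.257, -0.02 ]), 'joint_vel': array([-0.001,  0.001, -0.   , -0.   ,  0.001,  0.001]), 'joint_efforts': array([ 1.0000e-03, -4.1246e+01, -2.3198e+01,  7.3000e-02,  4.6000e-02,
       -0.0000e+00]), 'tcp_pos': array([0.186, 0.544, 0.404]), 'eef_rot': array([-5.140e-01, -3.099e+00,  3.000e-03]), 'wrist_force': array([ 0.249, -0.354,  0.648]), 'wrist_torque': array([-0.014,  0.012,  0.049]), 'grasp_force': np.float64(0.0), 'gripper_width': np.float64(0.092)}
top scoop_grip 0.97 [412. 280.] [[ 0.387 -0.454  0.11 ]]
top scoop_grip 0.85 [331. 234.] [[ 0.503 -0.232  0.134]]
top scoop_tip 0.65 [330. 208.] [[ 0.598 -0.245  0.006]]
top scoop_tip 0.56 [415. 258.] [[ 0.453 -0.499  0.   ]]
top scoop_pan 0.87 [408. 266.] [[ 0.429 -0.478 -0.   ]]
top scoop_pan 0.54 [332. 225.] [[ 0.549 -0.252 -0.   ]]
top trough 0.73 [251. 210.] [[ 0.587 -0.005  0.004]]
top mat 0.75 [333. 228.] [[ 0.538 -0.253  0.007]]
top feed_bin 0.6 [168. 225.] [[0.536 0.246 0.006]]
top float1 0.55 [299. 155.] [[ 0.756 -0.146  0.036]]
top float1 
[... 697 characters left out ...]
05]]
scene mat 0.76 [207. 261.] [[ 0.543 -0.256  0.004]]
scene feed_bin 0.92 [381. 182.] [[0.543 0.241 0.002]]
scene float1 0.74 [298. 315.] [[ 0.762 -0.144  0.032]]
scene float1 0.66 [329. 254.] [[ 0.673 -0.013  0.034]]
scene float1 0.63 [330. 225.] [[0.611 0.03  0.035]]
scene float1 0.48 [315. 261.] [[ 0.676 -0.052  0.038]]
scene chip1 0.53 [334. 242.] [[0.644 0.024 0.014]]
scene chip1 0.51 [302. 240.] [[ 0.601 -0.04   0.013]]
scene chip1 0.44 [311. 253.] [[ 0.642 -0.04   0.014]]
scene chip1 0.43 [324. 246.] [[ 0.641 -0.004  0.014]]
scene nest 0.56 [250. 331.] [[ 0.738 -0.244  0.015]]
scene toe_clamp 0.65 [262. 177.] [[ 0.398 -0.037  0.028]]
scene jar 0.68 [416. 246.] [[0.751 0.176 0.028]]
```

```bash
python3 - <<'E'
import cv2
a=cv2.imread('pics/top0.png')[120:320,140:440]; cv2.imwrite('pics/top0c.png',cv2.resize(a,(800,533),interpolation=cv2.INTER_CUBIC))
a=cv2.imread('pics/scene0.png')[150:350,60:460]; cv2.imwrite('pics/scene0c.png',cv2.resize(a,(800,400),interpolation=cv2.INTER_CUBIC))
E
```

```text
(no output)
```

View pics/top0c.png

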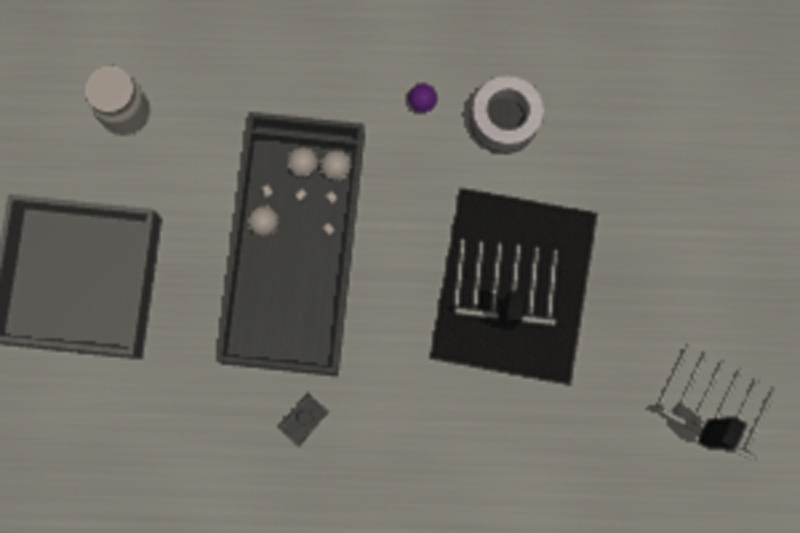

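View pics/scene0c.png

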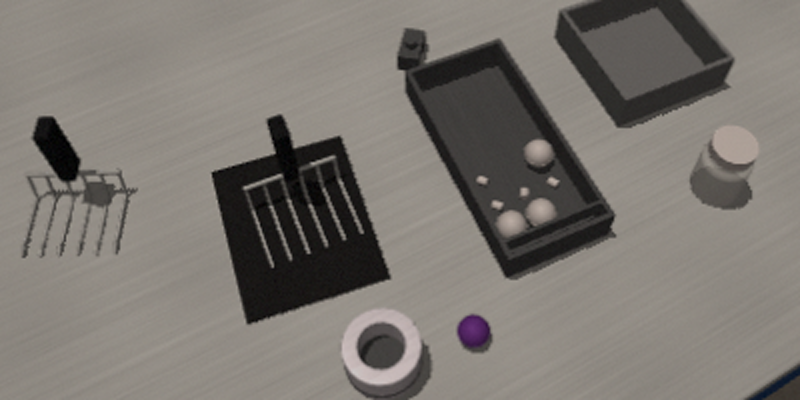

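The scoop to use stands on the mat (top crop, handle near 510,305; the look-alike is at 720,435, farther right). The balls are at (303,160), (336,163) and (264,220), with four chips at (267,190), (301,195), (332,197) and (329,229). The bin is left of the trough and the jar is beyond it. The purple ball isn't part of the job. Next I'll fit the fixed parts from depth.

```bash
cat > fit.py <<'E'
from h import *
def fit(P,m):
    q=P[m][:,:2].astype(np.float32)*1000
    (cx,cy),(w,h),a=cv2.minAreaRect(q); return np.round([cx,cy,w,h,a],1),m.sum()
for n in ['top','scene']:
    P=cloud(n,np.load(f'{n}0.npy')); im=cv2.imread(f'pics/{n}0.png'); g=im.max(2)
    x,y,z=P[...,0],P[...,1],P[...,2]
    reg=lambda a,b,c,d:(x>a)&(x<b)&(y>c)&(y<d)
    print(n,'trough',fit(P,reg(.4,.76,-.11,.11)&(z>.035)&(z<.055)&(g<110)))
    print(n,'bin',fit(P,reg(.4,.66,.13,.36)&(z>.045)&(z<.065)))
    print(n,'mat',fit(P,reg(.4,.68,-.36,-.13)&(z<.012)&(g<35)))
    hm=reg(.4,.6,-.34,-.16)&(z>.1)&(z<.15); print(n,'handle top',P[hm].mean(0).round(4),P[hm].min(0).round(3),P[hm].max(0).round(3),fit(P,hm))
    br=reg(.4,.65,-.34,-.16)&(z<.012)&(g>90); print(n,'tines',fit(P,br))
    b=reg(.5,.75,-.08,.08)&(z>.027)&(g>115); k,l,s,c=cv2.connectedComponentsWithStats(b.astype(np.uint8))
    for i in range(1,k): print('ball',s[i,4],P[l==i].mean(0).round(3))
E
python3 fit.py
```

```text
top trough (array([ 5.807e+02, -5.000e-01,  1.322e+02,  2.829e+02,  8.540e+01]), np.int64(736))
top bin (array([535.3, 240. , 165.6, 162.4,  85.4]), np.int64(578))
top mat (array([ 543. , -250.9,  155.8,  194.9,   80.8]), np.int64(2581))
top handle top [ 0.5002 -0.2355  0.1289] [ 0.486 -0.245  0.1  ] [ 0.517 -0.227  0.139] (array([ 501.7, -236.2,   18.4,   30.3,   89.3]), np.int64(95))
top tines (array([ 525. , -250. ,  250. ,  179.7,    0. ]), np.int64(1483))
ball 69 [ 0.673 -0.009  0.037]
ball 68 [ 0.67  -0.047  0.036]
ball 65 [0.604 0.033 0.037]
scene trough (array([579. ,  -2.4, 133.8, 286. ,  85.3]), np.int64(1401))
scene bin (array([534.3, 238.2, 167.4, 166. ,  85.4]), np.int64(905))
scene mat (array([ 543.1, -252.9,  157.9,  201.2,   81. ]), np.int64(4353))
scene handle top [ 0.5082 -0.2387  0.125 ] [ 0.486 -0.248  0.1  ] [ 0.518 -0.229  0.137] (array([ 501.9, -237.7,   18.1,   32.3,   85.6]), np.int64(182))
scene tines (array([ 525.1, -250. ,  249.9,  179.9,    0. ]), np.int64(2113))
ball 111 [0.608 0.029 0.035]
ball 125 [ 0.677 -0.013  0.035]
ball 127 [ 0.674 -0.05   0.035]
```

```bash
cat > p.py <<'E'
# usage: p.py "x,y,z,yawdeg,pitchdeg" ... ; scoop-style poses of the grasp point -> row shifts and turns
import sys; from h import *
def tool(p):
    x,y,z,yw,pt=p; S=R.from_euler('ZY',[yw,pt],degrees=True)
    M=S*R.from_matrix(np.diag([-1.,1,-1])); return np.array([x,y,z])-.172*M.apply([0,0,1]),M
if __name__=='__main__':
    st=env.observe(); p0=np.array(st['tcp_pos']); R0=R.from_rotvec(st['eef_rot'])
    E=(R0*R.from_matrix(np.diag([-1.,1,-1]))).as_euler('ZYX',degrees=True)
    print('t',round(float(st['time']),2),'tcp',p0.round(4),'grasp pt',(p0+.172*R0.apply([0,0,1])).round(4),'ypr',E.round(2),'F',np.round(st['wrist_force'],1),'w',np.round(st['gripper_width'],4),'g',np.round(st['grasp_force'],1),'q',np.round(st['joint_pos'],2))
    for a in sys.argv[1:]:
        t,M=tool([float(v) for v in a.split(',')])
        print((R0.inv().apply(t-p0)/.5).round(4).tolist(),((R0.inv()*M).as_rotvec()/(2*np.pi)).round(4).tolist())
E
python3 p.py .49,-.237,.24,-5,0
```

```text
t 1.2 tcp [0.1857 0.5442 0.4048] grasp pt [0.1857 0.5442 0.2328] ypr [-18.84  -0.     0.  ] F [-0.5 -0.8 -0.5] w 0.0916 g 0.0 q [ 1.22  0.32  1.56 -0.    1.26 -0.02]
[-1.0805, -1.2821, -0.0145] [0.0, 0.0, -0.0384]
```

Request:
send_rows(rows=[[[-0.54,-0.64,-0.007],[0,0,-0.0384],-1],[[-0.54,-0.64,-0.007],[0,0,-0.0384],-1],[[-0.54,-0.64,-0.007],[0,0,-0.0384],-1],[[-0.54,-0.64,-0.007],[0,0,-0.0384],-1],[[-0.54,-0.64,-0.007],[0,0,-0.0384],-1],[[-0.54,-0.64,-0.007],[0,0,-0.0384],-1],[[-0.54,-0.64,-0.007],[0,0,-0.0384],-1],[[-0.54,-0.64,-0.007],[0,0,-0.0384],-1],[[-0.54,-0.64,-0.007],[0,0,-0.0384],-1],[[-0.54,-0.64,-0.007],[0,0,-0.0384],-1],[[-0.54,-0.64,-0.007],[0,0,-0.0384],-1]])

```text
time: 2.12
tcp_pos: [0.3393, 0.149, 0.4086]
eef_rot: [0.15, 3.136, -0.004]
wrist_force: [-0.8, 0.0, 0.6]
gripper_width: 0.0911
grasp_force: 0.0
```

```bash
python3 p.py .49,-.237,.24,-5,0
```

```text
t 2.12 tcp [0.3393 0.149  0.4086] grasp pt [0.3396 0.1485 0.2366] ypr [-5.49 -0.13 -0.15] F [-0.8  0.   0.6] w 0.0911 g 0.0 q [ 0.38 -0.01  1.96 -0.    1.19 -1.09]
[-0.3739, -0.7396, -0.004] [-0.0004, 0.0004, -0.0014]
```

Request:
send_rows(rows=[[[-0.374,-0.74,-0.004],[0,0,-0.0014],-1],[[-0.374,-0.74,-0.004],[0,0,-0.0014],-1],[[-0.374,-0.74,-0.004],[0,0,-0.0014],-1],[[-0.374,-0.74,-0.004],[0,0,-0.0014],-1],[[-0.374,-0.74,-0.004],[0,0,-0.0014],-1],[[-0.374,-0.74,-0.004],[0,0,-0.0014],-1],[[-0.374,-0.74,-0.004],[0,0,-0.0014],-1],[[-0.374,-0.74,-0.004],[0,0,-0.0014],-1],[[-0.374,-0.74,-0.004],[0,0,-0.0014],-1],[[-0.374,-0.74,-0.004],[0,0,-0.0014],-1],[[-0.374,-0.74,-0.004],[0,0,-0.0014],-1],[[-0.374,-0.74,-0.004],[0,0,-0.0014],-1],[[-0.374,-0.74,-0.004],[0,0,-0.0014],-1]])

```text
time: 3.2
tcp_pos: [0.4917, -0.2302, 0.4098]
eef_rot: [-0.124, -3.138, -0.002]
wrist_force: [-0.1, -0.5, -0.8]
gripper_width: 0.0911
grasp_force: 0.0
```

```bash
cat > w.py <<'E'
from h import *
st=env.observe(); im,d=cams.get_image('wrist'); cv2.imwrite('pics/w1.png',im)
for t in ['scoop_grip','scoop_tip','scoop_pan']:
    for r in models.pinpoint(t,'wrist')[:2]: print(t,r['score'],r['xy'],px2w('wrist',r['xy'],z={'scoop_grip':.134}.get(t,.006),st=st))
P=cloud('wrist',d,st); z=P[...,2]
m=(z>.1)&(z<.15)&(abs(P[...,0]-.5)<.04)&(abs(P[...,1]+.237)<.04); print(m.sum(),P[m].mean(0),P[m].min(0),P[m].max(0))
m&=z>.125
if m.sum()>5: print(cv2.minAreaRect(P[m][:,:2].astype(np.float32)*1000))
E
python3 w.py; python3 p.py
```

```text
scoop_grip 0.96 [34.1, 116.0] [[ 0.38292489 -0.42852556  0.134     ]]
scoop_grip 0.87 [274.5, 224.7] [[ 0.49461695 -0.23486618  0.134     ]]
scoop_tip 0.87 [274.0, 257.0] [[ 0.58417989 -0.24522053  0.006     ]]
scoop_tip 0.7 [416.8, 280.6] [[ 0.63828791 -0.04323701  0.006     ]]
scoop_pan 0.69 [273.6, 229.4] [[ 0.54370122 -0.24231538  0.006     ]]
scoop_pan 0.58 [85.5, 152.6] [[ 0.42115813 -0.47406959  0.006     ]]
779 [ 0.49730853 -0.23689987  0.13021987] [ 0.48551047 -0.24706954  0.10004836] [ 0.51562809 -0.22749919  0.13621365]
((500.666748046875, -237.2859344482422), (17.47607421875, 29.51384162902832), 85.30921936035156)
t 3.4 tcp [ 0.4915 -0.2294  0.4106] grasp pt [ 0.4916 -0.2294  0.2386] ypr [-4.42 -0.01  0.01] F [-0.3 -0.7  0. ] w 0.0912 g 0.0 q [-0.46  0.26  1.63  0.    1.25 -1.95]
```

View pics/w1.png

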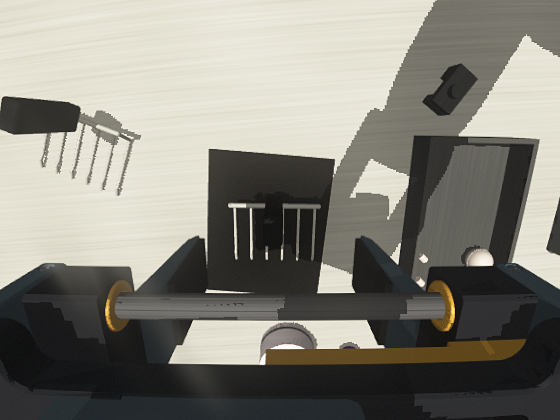

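```bash
python3 p.py .5008,-.2372,.16,-4.7,0 .5008,-.2372,.104,-4.7,0
```

```text
t 3.4 tcp [ 0.4915 -0.2294  0.4106] grasp pt [ 0.4916 -0.2294  0.2386] ypr [-4.42 -0.01  0.01] F [-0.3 -0.7  0. ] w 0.0912 g 0.0 q [-0.46  0.26  1.63  0.    1.25 -1.95]
[-0.0196, -0.0141, 0.1571] [0.0, 0.0, 0.0008]
[-0.0196, -0.0141, 0.2691] [0.0, 0.0, 0.0008]
```

Request:
send_rows(rows=[[[-0.0196,-0.0141,0.05],[0,0,0.0008],-1],[[-0.0196,-0.0141,0.12],[0,0,0.0008],-1],[[-0.0196,-0.0141,0.18],[0,0,0.0008],-1],[[-0.0196,-0.0141,0.23],[0,0,0.0008],-1],[[-0.0196,-0.0141,0.26],[0,0,0.0008],-1],[[-0.0196,-0.0141,0.269],[0,0,0.0008],-1],[[-0.0196,-0.0141,0.269],[0,0,0.0008],-1],[[-0.0196,-0.0141,0.269],[0,0,0.0008],-1]])

```text
time: 4.07
tcp_pos: [0.5014, -0.2383, 0.2768]
eef_rot: [0.13, 3.137, -0.001]
wrist_force: [-0.6, 0.5, 0.3]
gripper_width: 0.0912
grasp_force: 0.0
```

```bash
python3 p.py .5008,-.2372,.104,-4.7,0
```

```text
t 4.07 tcp [ 0.5014 -0.2383  0.2768] grasp pt [ 0.5017 -0.2384  0.1048] ypr [-4.76 -0.09 -0.03] F [-0.6  0.5  0.3] w 0.0912 g 0.0 q [-0.46  0.4   1.79  0.    0.95 -1.95]
[0.0014, 0.002, 0.0015] [-0.0001, 0.0003, -0.0002]
```

Close, then lift.

Request:
send_rows(rows=[[[0.0015,0.002,0.0015],[0,0,0],1],[[0.0015,0.002,0.0015],[0,0,0],1],[[0.0015,0.002,0.0015],[0,0,0],1],[[0.0015,0.002,0.0015],[0,0,0],1],[[0.0015,0.002,0.0015],[0,0,0],1],[[0.0015,0.002,0.0015],[0,0,0],1],[[0.0015,0.002,0.0015],[0,0,0],1],[[0.0015,0.002,0.0015],[0,0,0],1],[[0.0015,0.002,0.0015],[0,0,0],1],[[0.0015,0.002,0.0015],[0,0,0],1]], force=55)

```text
time: 4.9
tcp_pos: [0.5004, -0.2375, 0.2749]
eef_rot: [-0.131, -3.139, -0.0]
wrist_force: [0.4, 0.1, -0.2]
gripper_width: 0.0272
grasp_force: 0.0
```

```bash
python3 p.py .5008,-.2372,.21,-4.7,0
```

```text
t 4.9 tcp [ 0.5004 -0.2375  0.2749] grasp pt [ 0.5004 -0.2375  0.1029] ypr [-4.8   0.01  0.01] F [ 0.4  0.1 -0.2] w 0.0272 g 0.0 q [-0.46  0.4   1.8   0.    0.94 -1.95]
[-0.0008, 0.0007, -0.2142] [0.0, -0.0, -0.0003]
```

Request:
send_rows(rows=[[[0,0,0],[0,0,0],1],[[0,0,0],[0,0,0],1],[[0,0,0],[0,0,0],1],[[0,0,0],[0,0,0],1],[[0,0,0],[0,0,0],1],[[0,0,-0.02],[0,0,0],1],[[0,0,-0.05],[0,0,0],1],[[0,0,-0.09],[0,0,0],1],[[0,0,-0.13],[0,0,0],1],[[0,0,-0.17],[0,0,0],1],[[0,0,-0.2],[0,0,0],1],[[0,0,-0.214],[0,0,0],1],[[0,0,-0.214],[0,0,0],1]], force=55)

```text
time: 5.98
tcp_pos: [0.5005, -0.2376, 0.3839]
eef_rot: [0.131, 3.135, -0.002]
wrist_force: [1.2, -0.8, -2.1]
gripper_width: 0.0179
grasp_force: 55.0
```

```bash
python3 p.py .4803,.0066,.21,-4.65,0
```

```text
t 5.98 tcp [ 0.5005 -0.2376  0.3839] grasp pt [ 0.5011 -0.2379  0.2119] ypr [-4.8  -0.2  -0.08] F [ 1.2 -0.8 -2.1] w 0.0179 g 55.0 q [-0.46  0.3   1.65  0.    1.19 -1.95]
[0.0812, 0.4833, 0.0029] [-0.0002, 0.0005, -0.0004]
```

Request:
send_rows(rows=[[[0.005,0.03,0.0],[0,0,0],1],[[0.015,0.09,0.0],[0,0,0],1],[[0.026,0.15,0.0],[0,0,0],1],[[0.036,0.21,0.0],[0,0,0],1],[[0.046,0.27,0.0],[0,0,0],1],[[0.056,0.33,0.0],[0,0,0],1],[[0.066,0.39,0.0],[0,0,0],1],[[0.075,0.44,0.002],[0,0,0],1],[[0.079,0.47,0.003],[0,0,0],1],[[0.081,0.483,0.003],[0,0,0],1],[[0.081,0.483,0.003],[0,0,0],1],[[0.081,0.483,0.003],[0,0,0],1],[[0.081,0.483,0.003],[0,0,0],1]])

```text
time: 7.07
tcp_pos: [0.4802, 0.0059, 0.3801]
eef_rot: [-0.133, -3.138, 0.001]
wrist_force: [0.5, 0.9, -2.4]
gripper_width: 0.0178
grasp_force: 55.0
```

```bash
cat > s.py <<'E'
import sys; from h import *
i=sys.argv[1]; out=[]
for n,(a,b,c,e) in {'top':(120,270,190,310),'scene':(160,320,230,400)}.items():
    im,d=cams.get_image(n); np.save(f'{n}{i}.npy',d); cv2.imwrite(f'pics/{n}{i}.png',im); out.append(cv2.resize(im[a:b,c:e],(400,500) if n=='top' else (400,376),interpolation=cv2.INTER_CUBIC))
    for t in ['float1','chip1','scoop_tip','scoop_pan']:
        for r in models.pinpoint(t,n)[:5]:
            if r['score']>.3: print(n,t,round(r['score'],2),np.round(r['xy']),px2w(n,r['xy'],d=d[tuple(np.clip(np.array(r['xy'][::-1],int),0,[419,559]))]).round(3))
out[1]=cv2.copyMakeBorder(out[1],0,124,0,0,cv2.BORDER_CONSTANT); cv2.imwrite(f'pics/both{i}.png',np.hstack(out))
E
python3 s.py 1; python3 p.py .4803,.0066,.12,-4.65,0 .4803,.0066,.106,-4.65,0
```

```text
top float1 0.62 [260. 182.] [[ 0.673 -0.028  0.008]]
top float1 0.41 [256. 180.] [[ 0.674 -0.017  0.037]]
top float1 0.4 [298. 154.] [[ 0.759 -0.142  0.029]]
top float1 0.32 [330. 164.] [[ 0.735 -0.241  0.011]]
top scoop_tip 0.8 [413. 256.] [[ 0.461 -0.493  0.003]]
top scoop_pan 0.56 [408. 268.] [[ 0.423 -0.477  0.001]]
scene float1 0.71 [294. 317.] [[ 0.761 -0.153  0.029]]
scene float1 0.6 [317. 260.] [[ 0.676 -0.045  0.039]]
scene float1 0.48 [327. 256.] [[ 0.678 -0.021  0.036]]
scene chip1 0.58 [302. 241.] [[ 0.604 -0.042  0.013]]
scene chip1 0.57 [322. 244.] [[ 0.635 -0.004  0.014]]
scene chip1 0.46 [309. 252.] [[ 0.642 -0.044  0.019]]
scene chip1 0.39 [336. 240.] [[0.641 0.03  0.013]]
scene scoop_tip 0.77 [ 94. 279.] [[ 0.459 -0.495 -0.002]]
scene scoop_pan 0.77 [300. 184.] [[0.45  0.045 0.005]]
scene scoop_pan 0.76 [100. 263.] [[ 0.427 -0.474  0.001]]
t 7.57 tcp [0.4802 0.0064 0.3805] grasp pt [0.4802 0.0064 0.2085] ypr [-4.81 -0.    0.  ] F [-0.5 -0.1 -2.8] w 0.018 g 55.0 q [-0.01  0.19  1.81  0.    1.14 -1.5 ]
[-0.0001, 0.0004, 0.177] [0.0, 0.0, -0.0005]
[-0.0001, 0.0004, 0.205] [0.0, 0.0, -0.0005]
```

View pics/both1.png

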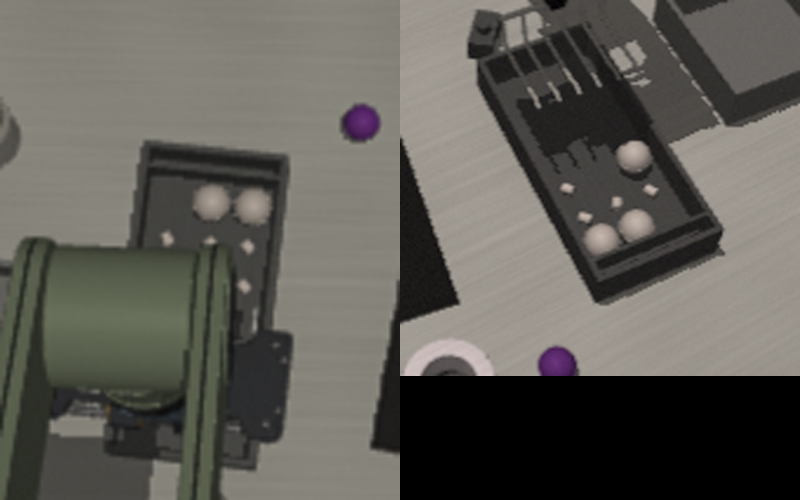

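The scene crop shows the held scoop over the near end of the trough, with balls at (633,157), (635,225), (602,238) and chips between them. The scoop has to fit between the side walls, so I'll check its lateral offset.

```bash
python3 - <<'E'
from h import *
P=cloud('scene',np.load('scene1.npy')).reshape(-1,3)
m=(P[:,2]>.095)&(P[:,2]<.12)&(abs(P[:,1])<.09)&(P[:,0]>.44)&(P[:,0]<.62); Q=P[m]
a=np.radians(-4.65); d=Q[:,:2]-[.58,-.0015]; X=d@[np.cos(a),np.sin(a)]; Y=d@[-np.sin(a),np.cos(a)]
for x0 in np.arange(-.14,.01,.01):
    s=(X>=x0)&(X<x0+.01); print(round(x0,2),np.sort(Y[s]*1000).round().astype(int)[:60].tolist(), Q[s,2].mean().round(4) if s.any() else '')
E
```

```text
-0.14 [] 
-0.13 [] 
-0.12 [] 
-0.11 [] 
-0.1 [-57, -55, -36, -35, -33, -15, -15, 7, 28, 49, 49] 0.1165
-0.09 [-58, -57, -56, -56, -55, -54, -54, -54, -37, -35, -35, -35, -34, -33, -15, -15, -15, -14, -14, -14, -13, 6, 6, 6, 7, 7, 8, 10, 26, 26, 27, 28, 28, 28, 29, 30, 30, 47, 47, 48, 49, 51, 51, 52] 0.1139
-0.08 [-57, -57, -56, -55, -54, -54, -36, -36, -36, -35, -35, -34, -34, -15, -14, -14, -14, -13, 6, 6, 7, 8, 8, 26, 26, 27, 28, 29, 30, 47, 48, 49, 49, 49, 50] 0.1129
-0.07 [-58, -56, -56, -56, -54, -37, -37, -36, -34, -34, -33, -16, -15, -15, -14, -14, -14, -13, -12, -12, 5, 6, 6, 7, 7, 8, 9, 26, 27, 27, 28, 29, 30, 48, 48, 48, 49, 50, 50, 50, 51, 52] 0.1134
-0.06 [-58, -58, -57, -56, -56, -55, -55, -36, -36, -35, -34, -34, -33, -16, -15, -14, -14, -13, 5, 6, 6, 6, 9, 26, 27, 28, 29, 29, 29, 47, 48, 49, 50, 50] 0.1138
-0.05 [-58, -57, -56, -56, -55, -54, -54, -37, -37, -37, -35, -35, -34, -34, -15, -15, -15, -14, -14, -13, -13, -12, 5, 6, 7, 7, 7, 7, 8, 27, 27, 27, 28, 29, 29, 30, 47, 48, 48, 49, 50, 50, 52] 0.113
-0.04 [-58, -58, -57, -56, -55, -55, -37, -36, -36, -35, -35, -34, -34, -33, -16, -14, -14, -13, -12, 5, 5, 6, 7, 7, 7, 26, 26, 27, 28, 29, 29, 30, 47, 48, 48, 49, 49, 51] 0.1133
-0.03 [-58, -57, -56, -56, -56, -56, -55, -54, -36, -36, -36, -36, -33, -16, -15, -15, -15, -14, -13, 5, 6, 6, 6, 7, 8, 8, 26, 26, 27, 27, 27, 28, 29, 48, 48, 48, 48, 49, 50, 50, 51] 0.1154
-0.02 [-58, -57, -57, -57, -56, -54, -37, -37, -35, -35, -35, -35, -33, -16, -15, -15, -14, -13, -13, 6, 6, 7, 7, 8, 8, 26, 27, 28, 29, 29, 30, 48, 48, 48, 49, 49, 50] 0.1135
-0.01 [] 
0.0 [] 
0.01 []
```

Request:
send_rows(rows=[[[0,0.0055,0.02],[0,0,0],1],[[0,0.0055,0.05],[0,0,0],1],[[0,0.0055,0.08],[0,0,0],1],[[0,0.0055,0.11],[0,0,0],1],[[0,0.0055,0.14],[0,0,0],1],[[0,0.0055,0.165],[0,0,0],1],[[0,0.0055,0.18],[0,0,0],1],[[0,0.0055,0.19],[0,0,0],1],[[0,0.0055,0.198],[0,0,0],1],[[0,0.0055,0.204],[0,0,0],1],[[0,0.0055,0.204],[0,0,0],1],[[0,0.0055,0.204],[0,0,0],1]])

```text
time: 8.57
tcp_pos: [0.4806, 0.0093, 0.2788]
eef_rot: [0.132, 3.138, 0.0]
wrist_force: [0.7, -1.0, -2.5]
gripper_width: 0.0179
grasp_force: 55.0
```

```bash
python3 p.py .5802,.0012,.1060,-4.65,0 .608,-.001,.106,-4.65,0
```

```text
t 8.57 tcp [0.4806 0.0093 0.2788] grasp pt [0.4807 0.0093 0.1068] ypr [-4.8  -0.04  0.01] F [ 0.7 -1.  -2.5] w 0.0179 g 55.0 q [-0.    0.3   1.96  0.    0.89 -1.49]
[-0.1998, 0.0006, 0.0018] [0.0, 0.0001, -0.0004]
[-0.2556, 0.0008, 0.0018] [0.0, 0.0001, -0.0004]
```

Request:
send_rows(rows=[[[-0.01,0,0.001],[0,0,0],1],[[-0.02,0,0.001],[0,0,0],1],[[-0.03,0,0.001],[0,0,0],1],[[-0.04,0,0.001],[0,0,0],1],[[-0.05,0,0.001],[0,0,0],1],[[-0.06,0,0.001],[0,0,0],1],[[-0.07,0,0.001],[0,0,0],1],[[-0.08,0,0.001],[0,0,0],1],[[-0.09,0,0.001],[0,0,0],1],[[-0.1,0,0.001],[0,0,0],1],[[-0.11,0,0.001],[0,0,0],1],[[-0.12,0,0.001],[0,0,0],1],[[-0.13,0,0.001],[0,0,0],1],[[-0.14,0,0.001],[0,0,0],1],[[-0.15,0,0.001],[0,0,0],1],[[-0.16,0,0.001],[0,0,0],1],[[-0.17,0,0.001],[0,0,0],1],[[-0.18,0,0.001],[0,0,0],1],[[-0.19,0,0.001],[0,0,0],1],[[-0.19,0,0.001],[0,0,0],1]])

```text
time: 10.23
tcp_pos: [0.5762, 0.0012, 0.2781]
eef_rot: [0.132, 3.137, 0.0]
wrist_force: [0.5, 0.7, -2.1]
gripper_width: 0.0176
grasp_force: 55.0
```

```bash
python3 s.py 2|grep -v 'scoop'; python3 p.py
```

```text
top float1 0.63 [298. 155.] [[ 0.754 -0.141  0.039]]
top float1 0.51 [262. 181.] [[ 0.557 -0.054  0.484]]
scene float1 0.8 [297. 319.] [[ 0.767 -0.15   0.025]]
scene float1 0.72 [316. 262.] [[ 0.678 -0.05   0.036]]
scene float1 0.61 [332. 257.] [[ 0.685 -0.013  0.035]]
scene float1 0.59 [347. 253.] [[0.69  0.025 0.033]]
scene float1 0.58 [332. 247.] [[0.653 0.012 0.012]]
scene chip1 0.56 [300. 239.] [[ 0.594 -0.038  0.005]]
scene chip1 0.55 [332. 245.] [[0.647 0.016 0.013]]
scene chip1 0.44 [322. 245.] [[ 0.636 -0.007  0.015]]
scene chip1 0.4 [305. 255.] [[ 0.64  -0.053  0.013]]
t 10.73 tcp [0.575  0.0014 0.2781] grasp pt [0.575  0.0014 0.1061] ypr [-4.8  -0.    0.01] F [-0.4  0.7 -1.7] w 0.0178 g 55.0 q [-0.02  0.43  1.74  0.    0.97 -1.5 ]
```

View pics/both2.png

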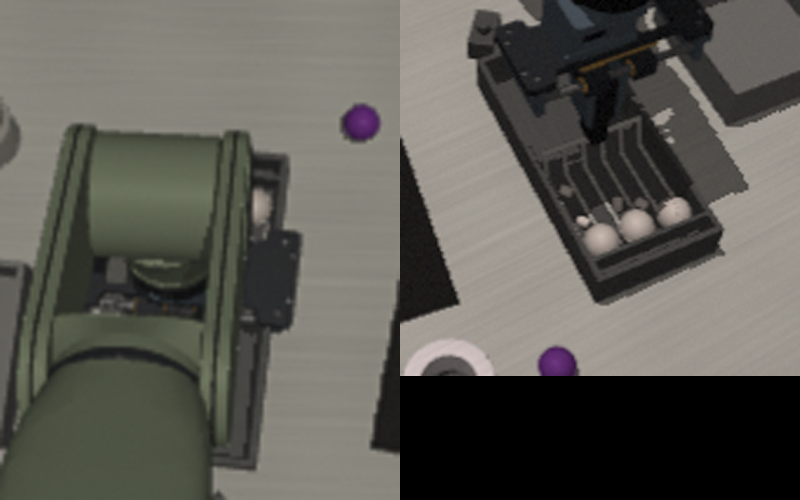

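All three balls stand in a row before the stop plate (scene crop 602,238 / 636,225 / 674,211), and the chips lie between the tines. Pushing on under them.

Request:
send_rows(rows=[[[-0.006,0,0.001],[0,0,0],1],[[-0.012,0,0.001],[0,0,0],1],[[-0.018,0,0.001],[0,0,0],1],[[-0.024,0,0.001],[0,0,0],1],[[-0.03,0,0.001],[0,0,0],1],[[-0.036,0,0.001],[0,0,0],1],[[-0.042,0,0.001],[0,0,0],1],[[-0.048,0,0.001],[0,0,0],1],[[-0.054,0,0.001],[0,0,0],1],[[-0.06,0,0.001],[0,0,0],1],[[-0.066,0,0.001],[0,0,0],1],[[-0.07,0,0.001],[0,0,0],1],[[-0.07,0,0.001],[0,0,0],1]])

```text
time: 11.82
tcp_pos: [0.6105, -0.0016, 0.2776]
eef_rot: [0.131, 3.138, 0.0]
wrist_force: [0.0, -0.9, -3.6]
gripper_width: 0.0177
grasp_force: 55.0
```

```bash
python3 p.py; python3 s.py 3|grep -v 'scoop'
```

```text
t 11.82 tcp [ 0.6105 -0.0016  0.2776] grasp pt [ 0.6107 -0.0016  0.1056] ypr [-4.8  -0.05  0.01] F [ 0.  -0.9 -3.6] w 0.0177 g 55.0 q [-0.02  0.48  1.66  0.    1.01 -1.51]
top float1 0.54 [297. 152.] [[ 0.766 -0.138  0.029]]
scene float1 0.7 [313. 254.] [[ 0.66  -0.047  0.041]]
scene float1 0.62 [341. 236.] [[0.653 0.033 0.043]]
scene float1 0.59 [327. 248.] [[ 0.661 -0.011  0.039]]
scene float1 0.52 [293. 318.] [[ 0.76  -0.156  0.026]]
scene chip1 0.7 [340. 237.] [[0.65  0.032 0.038]]
```

View pics/both3.png

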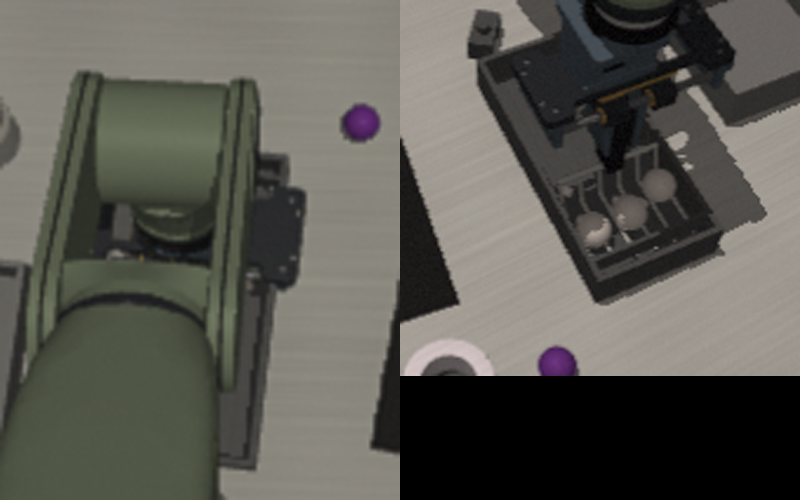

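The balls now sit on the tines inside the pan (scene crop 593,230 / 630,212 / 659,184). Backing off from the stop plate and lifting with the nose slightly up.

```bash
python3 p.py .5960,-.0004,.106,-4.8,0 .5960,-.0004,.125,-4.8,-5 .5960,-.0004,.225,-4.8,-5
```

```text
t 12.32 tcp [ 0.6099 -0.0016  0.2775] grasp pt [ 0.6099 -0.0015  0.1055] ypr [-4.79 -0.    0.01] F [-0.4  0.2 -2.2] w 0.0179 g 55.0 q [-0.02  0.48  1.66  0.    1.01 -1.51]
[0.028, -0.0, -0.0009] [0.0, 0.0, 0.0]
[0.058, -0.0, -0.0376] [0.0, -0.0139, 0.0]
[0.0579, 0.0, -0.2376] [0.0, -0.0139, 0.0]
```

Request:
send_rows(rows=[[[0.005,0,0],[0,0,0],1],[[0.012,0,0],[0,0,0],1],[[0.02,0,0],[0,0,0],1],[[0.026,0,0],[0,0,0],1],[[0.028,0,-0.001],[0,0,0],1],[[0.032,0,-0.005],[0,-0.002,0],1],[[0.04,0,-0.014],[0,-0.0055,0],1],[[0.048,0,-0.025],[0,-0.009,0],1],[[0.055,0,-0.034],[0,-0.0125,0],1],[[0.058,0,-0.045],[0,-0.0139,0],1],[[0.058,0,-0.065],[0,-0.0139,0],1],[[0.058,0,-0.09],[0,-0.0139,0],1],[[0.058,0,-0.115],[0,-0.0139,0],1],[[0.058,0,-0.14],[0,-0.0139,0],1],[[0.058,0,-0.165],[0,-0.0139,0],1],[[0.058,0,-0.19],[0,-0.0139,0],1],[[0.058,0,-0.215],[0,-0.0139,0],1],[[0.058,0,-0.23],[0,-0.0139,0],1],[[0.058,0,-0.238],[0,-0.0139,0],1],[[0.058,0,-0.238],[0,-0.0139,0],1]])

```text
time: 13.98
tcp_pos: [0.5812, 0.0008, 0.3977]
eef_rot: [0.128, 3.049, -0.005]
wrist_force: [0.8, -0.4, -2.3]
gripper_width: 0.0181
grasp_force: 55.0
```

```bash
python3 p.py; python3 s.py 4|grep -v 'scoop'
```

```text
t 13.98 tcp [0.5812 0.0008 0.3977] grasp pt [ 5.965e-01 -4.000e-04  2.264e-01] ypr [-4.8  -5.13  0.02] F [ 0.8 -0.4 -2.3] w 0.0181 g 55.0 q [-0.02  0.31  1.59 -0.01  1.15 -1.5 ]
top float1 0.44 [300. 154.] [[ 0.761 -0.149  0.031]]
top chip1 0.73 [329. 163.] [[ 0.738 -0.238  0.018]]
scene float1 0.77 [296. 318.] [[ 0.764 -0.152  0.029]]
scene float1 0.65 [345. 204.] [[0.643 0.031 0.158]]
scene float1 0.63 [326. 210.] [[ 0.636 -0.013  0.157]]
scene float1 0.47 [309. 215.] [[ 0.633 -0.051  0.159]]
scene chip1 0.65 [340. 236.] [[0.632 0.049 0.003]]
scene chip1 0.59 [331. 245.] [[0.649 0.012 0.017]]
scene chip1 0.56 [303. 254.] [[ 0.65  -0.067  0.042]]
scene chip1 0.51 [300. 238.] [[ 0.592 -0.039  0.005]]
scene chip1 0.37 [321. 245.] [[ 0.637 -0.009  0.016]]
```

View pics/both4.png

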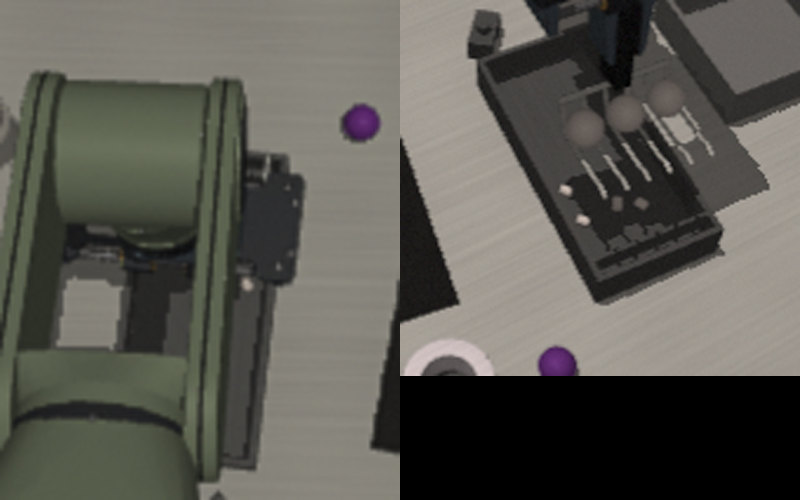

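All three balls ride in the pan (scene crop 585,128 / 626,112 / 667,97), and all four chips lie on the trough floor (566,190 / 583,220 / 617,204 / 641,203). Carrying them to the bin.

```bash
cat > tip.py <<'E'
import sys,subprocess; from h import *
out=[]
for a in sys.argv[1:]:
    x,y,z,yw,pt=[float(v) for v in a.split(',')]
    g=np.array([x,y,z])-R.from_euler('ZY',[yw,pt],degrees=True).apply([.086,0,-.099])
    out.append(','.join(f'{v:.4f}' for v in [*g,yw,pt]))
print(out); subprocess.run(['python3','p.py']+out)
E
python3 tip.py .51,.242,.127,-4.8,-5; python3 - <<'E'
E
```

```text
t 14.48 tcp [0.5811 0.0008 0.3962] grasp pt [ 5.960e-01 -4.000e-04  2.248e-01] ypr [-4.8  -4.97  0.  ] F [-0.   0.3 -2.3] w 0.0181 g 55.0 q [-0.02  0.32  1.59 -0.01  1.15 -1.5 ]
[0.4004, 0.4688, -0.0213] [0.0, -0.0001, 0.0]
['0.4160,0.2499,0.2181,-4.8000,-5.0000']
```

Request:
send_rows(rows=[[[0.008,0.009,0],[0,0,0],1],[[0.024,0.028,-0.002],[0,0,0],1],[[0.048,0.056,-0.003],[0,0,0],1],[[0.08,0.094,-0.004],[0,0,0],1],[[0.112,0.131,-0.006],[0,0,0],1],[[0.144,0.169,-0.008],[0,0,0],1],[[0.176,0.206,-0.009],[0,0,0],1],[[0.208,0.244,-0.011],[0,0,0],1],[[0.24,0.281,-0.013],[0,0,0],1],[[0.272,0.319,-0.014],[0,0,0],1],[[0.304,0.356,-0.016],[0,0,0],1],[[0.336,0.394,-0.018],[0,0,0],1],[[0.36,0.422,-0.019],[0,0,0],1],[[0.38,0.445,-0.02],[0,0,0],1],[[0.392,0.46,-0.021],[0,0,0],1],[[0.4,0.469,-0.021],[0,0,0],1],[[0.4,0.469,-0.021],[0,0,0],1],[[0.4,0.469,-0.021],[0,0,0],1]])

```text
time: 15.98
tcp_pos: [0.4012, 0.2512, 0.3896]
eef_rot: [0.127, 3.051, -0.006]
wrist_force: [0.2, 0.4, -2.7]
gripper_width: 0.0177
grasp_force: 55.0
```

```bash
python3 tip.py .51,.242,.1,-4.8,0 .51,.242,.08,-4.8,8 .51,.242,.065,-4.8,16 .51,.242,.055,-4.8,24 .51,.242,.05,-4.8,32 .51,.242,.05,-4.8,42
```

```text
t 15.98 tcp [0.4012 0.2512 0.3896] grasp pt [0.4162 0.2499 0.2183] ypr [-4.77 -5.03 -0.01] F [ 0.2  0.4 -2.7] w 0.0177 g 55.0 q [ 0.55  0.16  1.83 -0.06  1.09 -0.91]
[-0.043, -0.0001, 0.0411] [-0.0, 0.014, 0.0001]
[-0.118, -0.0001, 0.0691] [-0.0, 0.0362, 0.0001]
[-0.1946, -0.0002, 0.0981] [-0.0, 0.0584, 0.0001]
[-0.2715, -0.0002, 0.1284] [-0.0, 0.0806, 0.0001]
[-0.3471, -0.0002, 0.1595] [-0.0, 0.1029, 0.0001]
[-0.4373, -0.0003, 0.2004] [-0.0001, 0.1306, 0.0001]
['0.4243,0.2492,0.1990,-4.8000,0.0000', '0.4389,0.2480,0.1900,-4.8000,8.0000', '0.4548,0.2466,0.1839,-4.8000,16.0000', '0.4718,0.2452,0.1804,-4.8000,24.0000', '0.4896,0.2437,0.1795,-4.8000,32.0000', '0.5123,0.2418,0.1811,-4.8000,42.0000']
```

Request:
send_rows(rows=[[[-0.021,0,0.02],[0,0.007,0],1],[[-0.043,0,0.041],[0,0.014,0],1],[[-0.068,0,0.05],[0,0.0214,0],1],[[-0.093,0,0.06],[0,0.0288,0],1],[[-0.118,0,0.069],[0,0.0362,0],1],[[-0.144,0,0.079],[0,0.0436,0],1],[[-0.169,0,0.088],[0,0.051,0],1],[[-0.195,0,0.098],[0,0.0584,0],1],[[-0.214,0,0.105],[0,0.064,0],1],[[-0.233,0,0.113],[0,0.0695,0],1],[[-0.252,0,0.121],[0,0.075,0],1],[[-0.2715,0,0.1284],[0,0.0806,0],1],[[-0.29,0,0.136],[0,0.0862,0],1],[[-0.309,0,0.144],[0,0.0917,0],1],[[-0.328,0,0.152],[0,0.0973,0],1],[[-0.347,0,0.1595],[0,0.1029,0],1],[[-0.377,0,0.173],[0,0.112,0],1],[[-0.407,0,0.187],[0,0.1214,0],1],[[-0.437,0,0.2],[0,0.1306,0],1],[[-0.437,0,0.2],[0,0.1306,0],1]])

```text
time: 17.65
tcp_pos: [0.63, 0.2305, 0.3059]
eef_rot: [-0.105, -2.407, -0.039]
wrist_force: [0.8, -0.6, -2.9]
gripper_width: 0.0175
grasp_force: 55.0
```

```bash
python3 p.py; cat > b.py <<'E'
from h import *
im,d=cams.get_image('scene'); print([(round(r['score'],2),px2w('scene',r['xy'],d=d[tuple(np.clip(np.array(r['xy'][::-1],int),0,[419,559]))]).round(3)[0].tolist()) for r in models.pinpoint('float1','scene') if r['score']>.25])
cv2.imwrite('pics/b5.png',cv2.resize(im[110:270,260:460],(800,640))[:600])
E
python3 b.py
```

```text
t 17.65 tcp [0.63   0.2305 0.3059] grasp pt [0.5154 0.2404 0.178 ] ypr [-5.05 41.98 -0.1 ] F [ 0.8 -0.6 -2.9] w 0.0175 g 55.0 q [ 0.28  0.7   1.25  0.25  1.88 -1.21]
[(0.64, [0.595, 0.187, 0.038]), (0.54, [0.614, 0.256, 0.055]), (0.54, [0.596, 0.225, 0.037]), (0.53, [0.762, -0.148, 0.027]), (0.37, [0.633, 0.004, 0.004])]
```

View pics/b5.png

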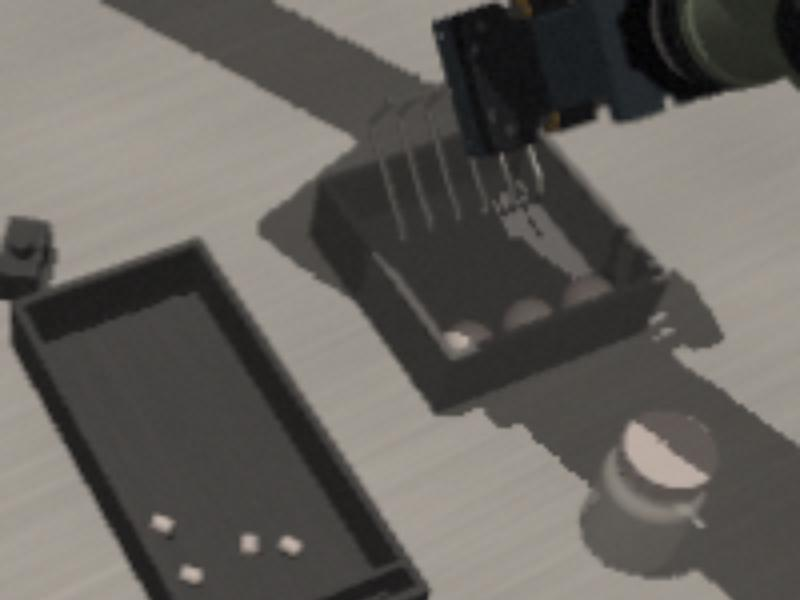

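All three balls lie in the bin (462,335 / 527,315 / 587,292), and the four chips are in the trough. Retreating upward, then back to the mat.

```bash
python3 p.py .515,.2404,.27,-4.8,42 .50,.1,.27,-4.8,0 .499,-.245,.22,-4.8,0
```

```text
t 17.75 tcp [0.6278 0.2313 0.3079] grasp pt [0.5132 0.2411 0.18  ] ypr [-4.920e+00  4.193e+01 -3.000e-02] F [-0.3 -0.3 -3.2] w 0.018 g 55.0 q [ 0.28  0.7   1.25  0.26  1.88 -1.21]
[0.1172, -0.0009, -0.1364] [0.0001, 0.0002, -0.0003]
[0.3518, -0.2836, -0.0442] [0.0, -0.1165, -0.0003]
[0.2424, -0.9712, -0.0077] [0.0, -0.1165, -0.0003]
```

Request:
send_rows(rows=[[[0.03,0,-0.035],[0,0,0],1],[[0.08,0,-0.09],[0,0,0],1],[[0.117,0,-0.136],[0,0,0],1],[[0.15,-0.04,-0.123],[0,-0.016,0],1],[[0.184,-0.08,-0.11],[0,-0.033,0],1],[[0.217,-0.12,-0.097],[0,-0.05,0],1],[[0.25,-0.16,-0.084],[0,-0.066,0],1],[[0.284,-0.2,-0.071],[0,-0.083,0],1],[[0.317,-0.24,-0.057],[0,-0.1,0],1],[[0.352,-0.284,-0.044],[0,-0.1165,0],1],[[0.341,-0.35,-0.04],[0,-0.1165,0],1],[[0.33,-0.42,-0.037],[0,-0.1165,0],1],[[0.319,-0.49,-0.033],[0,-0.1165,0],1],[[0.308,-0.56,-0.029],[0,-0.1165,0],1],[[0.297,-0.63,-0.026],[0,-0.1165,0],1],[[0.286,-0.7,-0.022],[0,-0.1165,0],1],[[0.275,-0.77,-0.018],[0,-0.1165,0],1],[[0.264,-0.84,-0.015],[0,-0.1165,0],1],[[0.252,-0.91,-0.011],[0,-0.1165,0],1],[[0.242,-0.971,-0.008],[0,-0.1165,0],1]])

```text
time: 19.42
tcp_pos: [0.4976, -0.2455, 0.3935]
eef_rot: [-0.132, -3.138, 0.001]
wrist_force: [0.4, 0.3, -2.2]
gripper_width: 0.0181
grasp_force: 55.0
```

```bash
python3 p.py .499,-.245,.13,-4.8,0 .499,-.245,.104,-4.8,0; python3 b.py; python3 p.py .499,-.245,.13,-4.8,0 .499,-.245,.104,-4.8,0; python3 - <<'E'
from h import *
im,d=cams.get_image('scene');P=cloud('scene',d).reshape(-1,3)
c=np.array([.499,-.245]);a=np.radians(-4.8);dd=P[:,:2]-c;X=dd@[np.cos(a),np.sin(a)];Y=dd@[-np.sin(a),np.cos(a)]
for x0 in np.arange(.02,.1,.02):
    m=(X>x0)&(X<x0+.02)&(abs(Y)<.07)&(P[:,2]>.09)&(P[:,2]<.15); print(x0.round(2),m.sum(),P[m,2].mean().round(4),Y[m].min().round(3),Y[m].max().round(3))
E
```

```text
t 19.42 tcp [ 0.4976 -0.2455  0.3935] grasp pt [ 0.4975 -0.2457  0.2215] ypr [-4.82  0.03 -0.04] F [ 0.4  0.3 -2.2] w 0.0181 g 55.0 q [-0.48  0.3   1.63 -0.    1.22 -1.97]
[-0.0027, 0.0014, 0.1829] [-0.0001, -0.0001, -0.0001]
[-0.0027, 0.0015, 0.2349] [-0.0001, -0.0001, -0.0001]
[(0.53, [0.761, -0.152, 0.03]), (0.48, [0.606, 0.17, 0.054]), (0.44, [0.591, 0.223, 0.038]), (0.4, [0.613, 0.255, 0.053])]
t 19.52 tcp [ 0.4978 -0.2473  0.3927] grasp pt [ 0.4976 -0.2476  0.2207] ypr [-5.04  0.08 -0.11] F [-0.1  1.  -3.5] w 0.0177 g 55.0 q [-0.48  0.3   1.63 -0.    1.22 -1.96]
[-0.0022, 0.0051, 0.1813] [-0.0003, -0.0002, -0.0007]
[-0.0023, 0.0052, 0.2333] [-0.0003, -0.0002, -0.0007]
0.02 93 0.1255 -0.058 0.05
0.04 100 0.1252 -0.059 0.051
0.06 101 0.1264 -0.059 0.051
0.08 46 0.1251 -0.058 0.05
```

Request:
send_rows(rows=[[[-0.002,0.003,0.03],[0,0,0],1],[[-0.002,0.003,0.07],[0,0,0],1],[[-0.002,0.003,0.11],[0,0,0],1],[[-0.002,0.003,0.15],[0,0,0],1],[[-0.002,0.003,0.18],[0,0,0],1],[[-0.002,0.003,0.2],[0,0,0],1],[[-0.002,0.003,0.213],[0,0,0],1],[[-0.002,0.003,0.222],[0,0,0],1],[[-0.002,0.003,0.229],[0,0,0],1],[[-0.002,0.003,0.233],[0,0,0],1],[[-0.002,0.003,0.234],[0,0,0],1],[[-0.002,0.003,0.234],[0,0,0],1]])

```text
time: 20.57
tcp_pos: [0.5004, -0.2428, 0.2763]
eef_rot: [-0.132, -3.138, 0.0]
wrist_force: [0.6, 0.5, -2.0]
gripper_width: 0.0179
grasp_force: 55.0
```

```bash
python3 p.py .499,-.245,.103,-4.8,0
```

```text
t 20.57 tcp [ 0.5004 -0.2428  0.2763] grasp pt [ 0.5003 -0.2429  0.1043] ypr [-4.8   0.03 -0.01] F [ 0.6  0.5 -2. ] w 0.0179 g 55.0 q [-0.47  0.4   1.79 -0.    0.95 -1.96]
[0.0025, -0.0045, 0.0026] [-0.0, -0.0001, -0.0]
```

Request:
send_rows(rows=[[[0,0,0.0012],[0,0,0],1],[[0,0,0.0024],[0,0,0],1],[[0,0,0.0024],[0,0,0],1],[[0,0,0.0024],[0,0,0],-1],[[0,0,0.0024],[0,0,0],-1],[[0,0,0.0024],[0,0,0],-1],[[0,0,0.0024],[0,0,0],-1],[[0,0,0.0024],[0,0,0],-1],[[0,0,0.0024],[0,0,0],-1],[[0,0,0.0024],[0,0,0],-1],[[0,0,0.0024],[0,0,0],-1],[[0,0,0.0024],[0,0,0],-1],[[0,0,0.0024],[0,0,0],-1],[[0,0,0.0024],[0,0,0],-1],[[0,0,0.0024],[0,0,0],-1]])

```text
time: 21.82
tcp_pos: [0.5003, -0.2428, 0.2747]
eef_rot: [-0.131, -3.138, -0.0]
wrist_force: [-0.9, -0.0, 0.1]
gripper_width: 0.0907
grasp_force: 0.0
```

Request:
send_rows(rows=[[[0,0,-0.02],[0,0,0],-1],[[0,0,-0.06],[0,0,0],-1],[[0,0,-0.12],[0,0,0],-1],[[0,0,-0.18],[0,0,0],-1],[[0,0,-0.24],[0,0,0],-1],[[0,0,-0.3],[0,0,0],-1],[[0.05,0,-0.34],[0,0,0],-1],[[0.1,0,-0.36],[0,0,0],-1],[[0.15,0,-0.36],[0,0,0],-1],[[0.15,0,-0.36],[0,0,0],-1],[[0.15,0,-0.36],[0,0,0],-1]])

```text
time: 22.73
tcp_pos: [0.4248, -0.2363, 0.4561]
eef_rot: [0.133, 3.138, -0.001]
wrist_force: [0.4, -0.2, 0.3]
gripper_width: 0.0912
grasp_force: 0.0
```

```bash
python3 p.py; python3 - <<'E'
from h import *
im,d=cams.get_image('scene');P=cloud('scene',d).reshape(-1,3);h=(P[:,2]>.08)&(P[:,2]<.15)&(P[:,0]>.45)&(P[:,0]<.55)&(abs(P[:,1]+.243)<.04)
print(P[h].mean(0).round(4),P[h].max(0).round(4))
for t in ['scoop_pan','chip1','float1']:
  for r in models.pinpoint(t,'scene'): print(t,round(r['score'],2),px2w('scene',r['xy'],d=d[tuple(np.clip(np.array(r['xy'][::-1],int),0,[419,559]))]).round(3))
cv2.imwrite('pics/f.png',cv2.resize(im[100:350,80:480],(800,500)))
E
```

```text
t 22.73 tcp [ 0.4248 -0.2363  0.4561] grasp pt [ 0.4249 -0.2365  0.2841] ypr [-4.85 -0.05 -0.04] F [ 0.4 -0.2  0.3] w 0.0912 g 0.0 q [-0.53  0.15  1.67 -0.    1.33 -2.02]
[ 0.5095 -0.2449  0.1179] [ 0.5179 -0.2342  0.1363]
scoop_pan 0.86 [[ 0.548 -0.244  0.006]]
scoop_pan 0.67 [[ 0.414 -0.48  -0.004]]
scoop_pan 0.22 [[0.613 0.208 0.057]]
chip1 0.58 [[ 0.64  -0.045  0.015]]
chip1 0.56 [[ 0.601 -0.042  0.016]]
chip1 0.51 [[ 0.633 -0.008  0.013]]
chip1 0.41 [[0.647 0.01  0.015]]
float1 0.62 [[0.618 0.252 0.053]]
float1 0.59 [[0.609 0.168 0.054]]
float1 0.57 [[ 0.763 -0.152  0.031]]
float1 0.38 [[0.613 0.208 0.057]]
```

View pics/f.png

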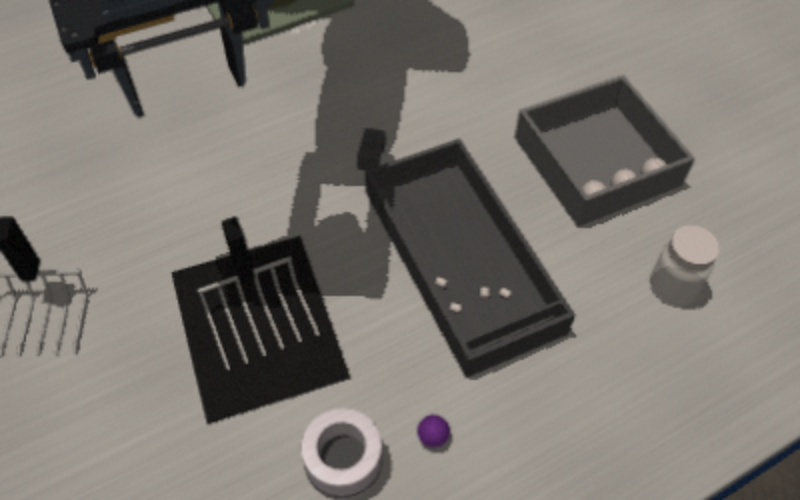

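The scoop stands flat on the mat (235,290), the three balls are in the bin (594,187 / 624,178 / 654,166), and the four chips are in the trough near (475,290). The gripper is clear and the bystanders look undisturbed. Handing in.

```bash
python3 -c "
from cell import env; print(env.finish_job())"
```

```text
the job is handed in; nothing more can be done
None
```

The job is handed in at about 23 s of the 67 s allowed: all three balls are in the feed bin, all four chips are in the trough, and the released scoop stands flat on the mat; the hand-in returned no verdict.

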